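Make the flat lap ready to run

TASK

Make the small flat-lap machine ready to run: first push its guard door shut until the sprung latch snaps in, then draw the lock bar out by its knob, gently, until it comes up against its stop (do not force it past), and then swing the run lever all the way over to its far stop. Leave all three like that, let go, and do not disturb the things lying about.

Things in the scene. Friction and masses are not known exactly. Their poses are not given: they have to be found in the camera images.
- machine: Grey flat-lap machine fixed to the table, 190 (x) x 210 (y) x 110 mm high. Origin: centre of its underside, on the table. x points from the door side to its back, y to its left, z up. On top a dark lock housing, 62 x 70 x 30 mm (top at z = 140 mm), centred 48 mm to -x and 35 mm to +y of the origin; the run lever turns on it, the lock bar leaves its left side.
- door (a joint): Door hinge: 0 shut, grows as the free (right) edge swings out to the machine's -x; at most 0.7 rad. A light spring (under 2 N at the pull) holds an unlatched door open at 0.2 to 0.5. Over the last 0.07 rad the bevelled latch at the free edge rides over the strike on the right jamb: about 5 to 12 N at the pull; it snaps at about 0.04. A latched door reads under 0.025.
- door_hinge (a point): Point on the door's vertical hinge axis (front left edge of the machine; 101 mm to -x and 95 mm to +y of its origin), 60 mm above the table. The door is 180 mm wide, 12 mm thick, its top edge at z = 100 mm.
- door_pull (a point): Middle of the upright round bar of the door's pull, 10 mm thick, from 34 to 92 mm above the table. It stands 33 mm in front of the door's mid-plane (so to -x when shut), 140 mm from the hinge axis along the door towards the free edge. It turns with the door.
- latch (a joint): Door latch, sliding in the free edge of the door: 0 fully out, up to 0.009 m when pressed in by the strike.
- lock_bar (a joint): Lock bar, flat steel, 14 mm wide, slides out of the housing's left side along the machine's +y: 0 pushed in, grows in m as it is drawn out; starts at 0 to 0.005. About 2.5 N of friction; stays where left. Its stop is set by a hidden collar, somewhere between 0.025 and 0.040, and must be felt for; the run lever is freed only in the last 2 to 4 mm before the stop.
- bar_knob (a point): Centre of the top face of the bar's upright round black knob, 14 mm in diameter; the knob stands from 129 to 163 mm above the table (this point at 163 mm), 24 mm outside the left face of the housing when the bar is at 0. Below it is the machine's deck, top at 110 mm, up to the machine's left side. It moves with the bar.
- stop_block: Small steel stop, hidden inside the lock housing, that the bar's collar lands on when the bar is fully out.
- run_lever (a joint): Run lever, the main handle: turns about a vertical axis, 0 at rest (arm points to the machine's -y), grows as the arm swings anticlockwise seen from above, towards the machine's +x (back); far stop at 1.25 rad. Needs about 2 N at its knob, stays where it is left. While the lock bar is in, it is blocked after about 0.1 rad.
- lever_pivot (a point): Point on the run lever's axis, on the top of its hub, 158 mm above the table.
- lever_knob (a point): Centre of the top face of the lever's upright round black knob, 16 mm in diameter, standing from 155 to 188 mm above the table (this point at 188 mm), 80 mm from the lever's axis. It moves with the lever.
- mug: Spotted white mug, 78 x 114 x 93 mm, a bystander; origin under its centre.
- glue_bottle: White glue bottle with a long nozzle, 46 x 46 x 144 mm, a bystander; origin under its centre.
- sanding_block: Dark rubber sanding block, 36 x 60 x 24 mm, lying to the left of the machine, a bystander; origin under its centre.
- loupe: Black and white folding loupe, 30 x 58 x 14 mm, lying to the right of the machine, a bystander; origin under its centre.
- block_dark: Dark banded stone block, 40 x 48 x 24 mm, lying to the right of the machine, a bystander; origin under its centre.
- file_bar: Grey file bar, 10 x 82 x 8 mm, lying on the table in front of the door, a bystander; origin under its centre.
- marker: Black marker pen, 14 x 136 x 14 mm, a bystander; origin under its centre.
- red_case: Small red case, 30 x 92 x 17 mm, a bystander; origin under its centre.

How it is judged:
On the way, in this order (a step that is already met when the one before it is completed fails the run):
1. the guard door is shut and its latch has snapped out behind the strike (value of joint door below 0.03 rad and value of joint latch below 0.002 m), for 0.3 s.
2. the lock bar is drawn out (at least 20 mm; the lever proves that it was fully out) (value of joint lock_bar above 0.02 m and value of joint run_lever below 0.3 rad), for 0.1 s.
3. the run lever is swung over to its far stop (value of joint run_lever above 1.12 rad), for 0.2 s.
At the end, for the whole second after the job is handed in: The door is latched shut (joint under 0.03 rad, latch within 2 mm of fully out), the lock bar is drawn out (over 20 mm; it must have reached within about 3 mm of its stop for the lever to pass) and the run lever stands at its far stop (over 1.12 of 1.25 rad) (all of step 1 and value of joint lock_bar above 0.02 m and value of joint run_lever above 1.12 rad); the robot touches nothing.
It fails at once if the lock bar was forced against its stop with more than 40 N (contact force between stop_block and anything else above 40 N).
It fails at once if a bystander was pushed more than 25 mm (distance of any of mug, glue_bottle, sanding_block, loupe, block_dark, file_bar, marker, red_case from where it was at the start of the episode above 0.025 m).
It also fails if it takes over 58 s, if anything falls off the work surface, if the arm or the gripper's body presses on something with over 40 N, if the wrist force passes 120 N, or if a joint passes its speed limit or range.

ROBOT

A 6-joint arm with a two-finger parallel gripper is mounted at the origin on a cart in front of the work surface, level with it; the furniture and walls round the work are solid. World frame = base frame: x ahead of the robot, y to its left, z up, the work surface at z = 0. Lengths are in m, angles in rad, forces in N, time in s.
With the tool pointing down it reaches from about 0.375 to 0.975 m from the base axis. Payload 3.8 kg.
Tool frame: the origin (TCP) lies midway between the tips of the shut fingers; the grasp point (between the pads) lies 19 mm behind it; z points along the fingers, y is the line along which they close (so a half turn about z gives the same grasp; the last joint's range is limited). The gripper opens to 85 mm and grips with 20 to 120 N. Pads are 22 mm wide; open, the fingers measure 114 mm over their backs; the gripper's body (76 mm by 85 mm) begins 54 mm behind the grasp point. The pads swing forward as they close: fully open they stand 13 mm farther back than shut.
Start: joints at [-1.268, 0.264, 1.604, -0, 1.274, -0.037], TCP at [0.225, -0.636, 0.231] pointing down, gripper open.
Joint ranges: [-2.63, 2.63], [-0.94, 2.18], [0.31, 2.57], [-1.31, 4.45], [0, 2.66], [-2.55, 2.55]. Speed limits (rad/s): [2.57, 2.57, 3.14, 3.14, 3.14, 3.14].

INTERFACE

Orientations are given as a rotation vector (axis times angle).
In Python, from workcell import read_state, vision, ticket gives the robot as it stands. The module is installed in compiled form; this text tells all that it offers.
- The arm moves only by the tool jog_arm, never from a script. Its arguments are lists of equal length, an entry for each row: "turn": the turn, a rotation vector about the tool's x, y, z in rad, a list of three; "delta_pos": the shift along the tool's x, y, z in m, a list of three; "gripper": the finger opening in m, from 0 to 0.0854. In form: {"turn": [[rx, ry, rz], ...], "delta_pos": [[dx, dy, dz], ...], "gripper": [gripper, ...]}. A call has 1 to 20 rows; each row shifts and turns the commanded pose from where the row before left it, along the tool's axes as they then stand; what a row does not reach is not made up. A row lasts 1/12 s, in which the tool goes at most 41.7 mm and 7.16 degrees, less where a joint would pass 70% of its speed; a pose out of reach is approached as far as the arm can. A call with a gripper value outside its range is refused whole. The fingers move at their own pace and stop on an object; "grip_force" is the grip in N (left out, the last holds). Time passes only in rows, so rows that do not move let the fingers close. It gives the time, the measured TCP pose, the force, the opening and the grip force at its end, in the units of the state.
- read_state(): the state, without advancing time (a new reading comes with each control period).
- vision.read_camera(name): name is "scene" or "top" or "wrist"; returns the picture (420x560x3 uint8, red, green, blue); there is no depth.
- vision.calibration(name): a dict with "vfov" (degrees; the focal length in pixels is half the picture's height over the tangent of half this angle, whatever the lens; pixels are square), "cx", "cy" (the principal point, pixels), "R" (3x3) and "t" (3): a world point X has camera coordinates R X + t; the wrist camera has in their place "mount" (4x4, takes a point from camera to tool coordinates, whose origin is the TCP and whose axes are the flange's). Camera axes: x right, y down, z forward; pixel columns grow to the right and rows downward; lengths in m; the calibration is good to about 2 mm. A picture is of the moment at which its call begins: read the wrist's pose just before it. calibration takes no time and is no camera call.
- ticket.finish_job(): hands the job in; it is judged then, once.
The state is a dict: "time": time; "q": joint angles; "joint_vel": joint speeds; "joint_torque": joint torques, N m; "tool_pos": TCP position; "tcp_rot": TCP orientation; "wrist_force": force on the tool from outside, world axes, zero at the start; "torque": the same for the moment, N m; "width": opening from 0.0 (shut) to 1.0 (fully open); "grip_force": force on a finger pad.
Only numpy, scipy, OpenCV 4.12 (cv2) and the standard library are available. Lean on these libraries where they do the work, as an engineer would, in place of code of your own. Each camera call takes 0.05 s, during which the arm holds its last target. There are 200 camera calls.

## Working session

There is one attempt and no reset: what is moved stays moved. The work goes in short steps, Python scripts to look and compute and a tool call to move; the robot and the scene stay as the last step left them, time stands still between calls to the robot, and variables do not carry over. Pictures are saved under pics/ and viewed, at most 10 in all, crops included, and the job is handed in when it is done.

Besides the shell and the picture viewer there is one more tool, called after ">>>" in YAML: its name, and indented under it one key for each argument. jog_arm: Moves the arm, as the interface text tells. Its arguments: {"type":"object","properties":{"turn":{"type":"array","items":{"type":"array","items":{"type":"number"}}},"delta_pos":{"type":"array","items":{"type":"array","items":{"type":"number"}}},"gripper":{"type":"array","items":{"type":"number"}},"grip_force":{"type":"number"}},"required":["turn","delta_pos","gripper"]}

```bash
mkdir -p pics
cat > h.py <<'E'
import numpy as np,cv2
from workcell import read_state,vision
from scipy.spatial.transform import Rotation as Ro
def K(c):
    f=210/np.tan(np.radians(c['vfov'])/2); return f
def ray(name,u,v,z):
    c=vision.calibration(name); f=K(c)
    d=np.array([(u-c['cx'])/f,(v-c['cy'])/f,1]); R=np.array(c['R']);t=np.array(c['t'])
    o=-R.T@t; d=R.T@d; return o+d*(z-o[2])/d[2]
def proj(name,X):
    c=vision.calibration(name); f=K(c); p=np.array(c['R'])@np.array(X)+np.array(c['t'])
    return f*p[0]/p[2]+c['cx'],f*p[1]/p[2]+c['cy']
E
python3 - <<'E'
from h import *
for n in ('top','scene'):
    im=vision.read_camera(n); cv2.imwrite(f'pics/{n}0.png',cv2.cvtColor(im,cv2.COLOR_RGB2BGR))
    c=vision.calibration(n); print(n,c['vfov'],-np.array(c['R']).T@np.array(c['t']))
s=read_state();print(s['time'],s['tool_pos'],s['tcp_rot'],Ro.from_rotvec(s['tcp_rot']).as_matrix().round(3))
print(vision.calibration('wrist'))
E
```

```text
top 44.74677965674279 [0.31533617 0.07512029 1.41867189]
scene 43.59607153374754 [-0.27312438 -0.86241433  0.81296306]
0.1 [ 0.22477527 -0.63574798  0.23005459] [-3.09431289e+00 -5.30899413e-01  4.21920649e-04] [[ 0.943  0.333 -0.001]
 [ 0.333 -0.943  0.002]
 [ 0.    -0.002 -1.   ]]
{'vfov': 60.73139910273694, 'cx': 279.4545115402629, 'cy': 205.7637568733297, 'mount': array([[ 1.89773172e-04, -9.45896266e-01, -3.24469133e-01,
         8.33274544e-02],
       [ 9.99999979e-01,  1.55656926e-04,  1.31099875e-04,
         4.31581171e-04],
       [-7.35010150e-05, -3.24469151e-01,  9.45896276e-01,
        -1.43800122e-01],
       [ 0.00000000e+00,  0.00000000e+00,  0.00000000e+00,
         1.00000000e+00]])}
```

View pics/top0.png

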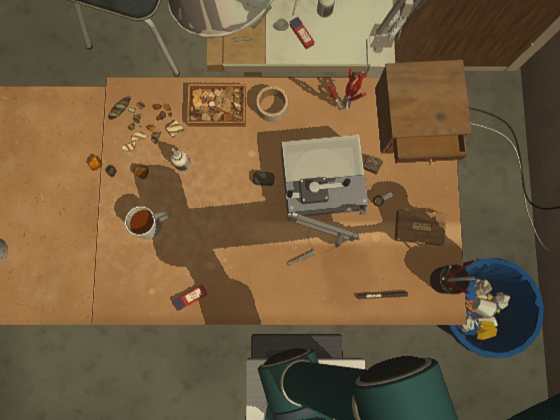

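View pics/scene0.png

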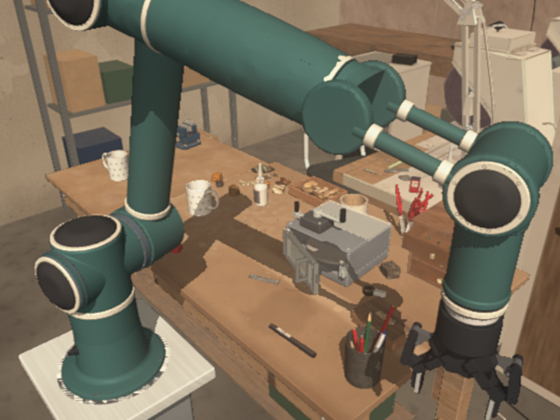

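Run:
```python
import cv2
im=cv2.imread('pics/top0.png')[125:275,250:400]
cv2.imwrite('pics/crop0.png',cv2.resize(im,None,fx=4,fy=4,interpolation=cv2.INTER_CUBIC))
im=cv2.imread('pics/scene0.png')[185:315,240:410]
cv2.imwrite('pics/crop1.png',cv2.resize(im,None,fx=4,fy=4,interpolation=cv2.INTER_CUBIC))
```

```text
(no output)
```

View pics/crop0.png

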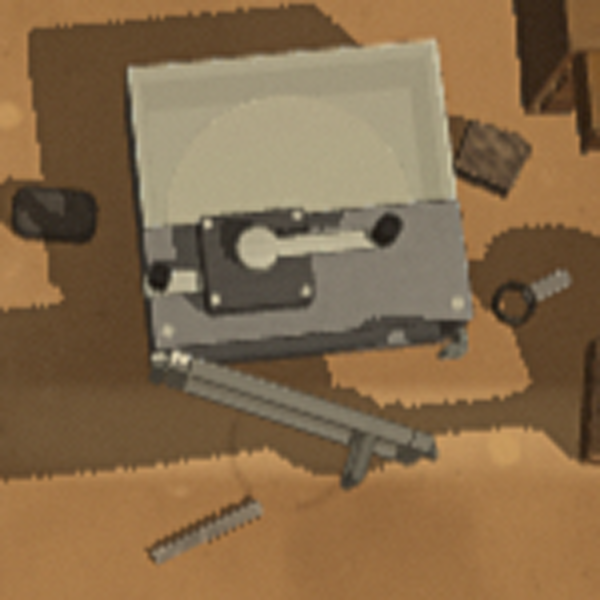

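View pics/crop1.png

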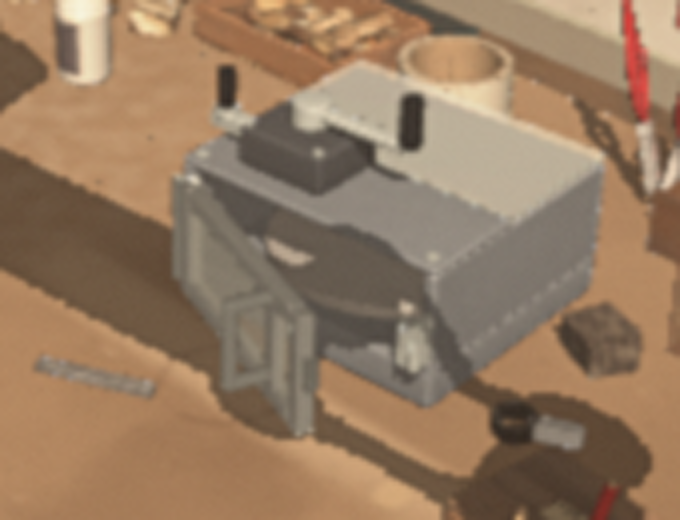

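Run:
```python
from h import *
r=lambda u,v,z:ray('top',250+u/4,125+v/4,z)[:2]
r2=lambda u,v,z:ray('scene',240+u/4,185+v/4,z)[:2]
bk=r(158,267,.163);hub=r(257,247,.158);lk=r(388,226,.188)
print('top barknob',bk,'hub',hub,'lk',lk,np.linalg.norm(lk-hub))
print('scene bk',r2(227,68,.163),'hub',r2(310,106,.158),'lk',r2(411,98,.188))
C=[r(*p,.11) for p in((130,68),(437,40),(469,318),(151,350))]
print(np.array(C)); 
x=(C[0]-C[3]+C[1]-C[2]);yaw=np.arctan2(x[1],x[0]);
y=(C[0]-C[1]+C[3]-C[2]);print('yaw',yaw,np.arctan2(-y[0],y[1]),np.linalg.norm(x)/2,np.linalg.norm(y)/2)
H=[r(*p,.14) for p in((205,220),(300,213),(314,300),(213,312))]
y2=H[0]-H[1]+H[3]-H[2];print('yawH',np.arctan2(-y2[0],y2[1]))
c=np.mean(C,0)
for yw in (yaw,np.arctan2(-y[0],y[1])):
  R=np.array([[np.cos(yw),-np.sin(yw)],[np.sin(yw),np.cos(yw)]])
  print('origin from corners',c,'from housing',np.mean(H,0)-R@[-.048,.035],'hinge',c+R@[-.101,.095], 'bk0',c+R@[-.048,.094])
print('door edge top',r(437,450,.1),'pull top',r(350,483,.092),'scene door corner',r2(310,315,.1), 'pull',r2(228,297,.092), 'hinge',r(160,356,.1))
for n,p in dict(file0=(155,555),file1=(260,505),loupe=(512,303)).items(): print(n,r(*p,.005))
```

```text
top barknob [0.57311065 0.04382955] hub [ 0.58702809 -0.01886071] lk [ 0.59382797 -0.09770279] 0.0791347687658959
scene bk [0.57266613 0.03989392] hub [ 0.58257967 -0.028134  ] lk [ 0.59673593 -0.10137567]
[[ 0.71903501  0.06059263]
 [ 0.73849381 -0.14423513]
 [ 0.55010318 -0.16008178]
 [ 0.5289676   0.04727902]]
yaw 0.07689824821391293 0.09816841417944938 0.1897898845023786 0.20709135164919787
yawH 0.09843770035500479
origin from corners [ 0.6341499  -0.04911131] from housing [ 0.63224914 -0.05194212] hinge [0.52615024 0.03784887] bk0 [0.57907044 0.04092342]
origin from corners [ 0.6341499  -0.04911131] from housing [ 0.63290148 -0.05086   ] hinge [0.52432515 0.0355322 ] bk0 [0.57716799 0.03973159]
door edge top [ 0.4647725  -0.13853014] pull top [ 0.44407008 -0.08251741] scene door corner [ 0.47506569 -0.13753971] pull [ 0.46013047 -0.08201609] hinge [0.52662138 0.04118954]
file0 [0.40271964 0.04277891]
file1 [ 0.4372376  -0.03014459]
loupe [ 0.5796846  -0.20959839]
```

The top view shows the machine at crop0 (300,195), with the hub at (257,247), the lever knob at (388,226), the bar knob at (158,267), and the door open about 0.41 rad with its pull at (350,483). The scene view agrees with this. I'll turn the tool onto the machine's axes and move in front of the pull.

>>> jog_arm:
  turn:
    - [0, 0, -0.12]
    - [0, 0, -0.12]
    - [0, 0, -0.12]
    - [0, 0, -0.12]
    - [0, 0, -0.12]
    - [0, 0, -0.12]
    - [0, 0, -0.12]
    - [0, 0, -0.12]
    - [0, 0, -0.12]
    - [0, 0, -0.12]
    - [0, 0, -0.12]
  delta_pos:
    - [0, 0, -0.007]
    - [0, 0, -0.007]
    - [0, 0, -0.007]
    - [0, 0, -0.007]
    - [0, 0, -0.007]
    - [0, 0, -0.007]
    - [0, 0, -0.007]
    - [0, 0, -0.007]
    - [0, 0, -0.007]
    - [0, 0, -0.007]
    - [0, 0, -0.007]
  gripper: [0, 0, 0, 0, 0, 0, 0, 0, 0, 0, 0]
  grip_force: 30

```text
time: 1.02
tool_pos: [0.2249, -0.636, 0.3078]
tcp_rot: [-2.113, -2.323, -0.001]
wrist_force: [-0.5, -0.0, 0.1]
width: 0.002
grip_force: 0.0
```

>>> jog_arm:
  turn:
    - [0, 0, 0]
    - [0, 0, 0]
    - [0, 0, 0]
    - [0, 0, 0]
    - [0, 0, 0]
    - [0, 0, 0]
    - [0, 0, 0]
    - [0, 0, 0]
    - [0, 0, 0]
    - [0, 0, 0]
    - [0, 0, 0]
    - [0, 0, 0]
    - [0, 0, 0]
    - [0, 0, 0]
    - [0, 0, 0]
    - [0, 0, 0]
    - [0, 0, 0]
  delta_pos:
    - [0.033, 0.014, 0]
    - [0.033, 0.014, 0]
    - [0.033, 0.014, 0]
    - [0.033, 0.014, 0]
    - [0.033, 0.014, 0]
    - [0.033, 0.014, 0]
    - [0.033, 0.014, 0]
    - [0.033, 0.014, 0]
    - [0.033, 0.014, 0]
    - [0.033, 0.014, 0]
    - [0.033, 0.014, 0]
    - [0.033, 0.014, 0]
    - [0.033, 0.014, 0]
    - [0.033, 0.014, 0]
    - [0.033, 0.014, 0]
    - [0.033, 0.014, 0]
    - [0, 0, 0]
  gripper: [0, 0, 0, 0, 0, 0, 0, 0, 0, 0, 0, 0, 0, 0, 0, 0, 0]

```text
time: 2.43
tool_pos: [0.4021, -0.0851, 0.308]
tcp_rot: [-2.112, -2.324, -0.005]
wrist_force: [-0.5, -0.4, 0.3]
width: 0.002
grip_force: 0.0
```

```bash
cat >> h.py <<'E'
O=np.array([.634,-.050]);YW=.09
def mach(p):
    d=np.array(p[:2])-O;c,s=np.cos(YW),np.sin(YW)
    return np.array([c*d[0]+s*d[1],-s*d[0]+c*d[1],p[2]])
def wray(u,v,z,T):
    c=vision.calibration('wrist');f=K(c);M=T@np.array(c['mount'])
    d=M[:3,:3]@np.array([(u-c['cx'])/f,(v-c['cy'])/f,1]);o=M[:3,3];return o+d*(z-o[2])/d[2]
def pose():
    s=read_state();T=np.eye(4);T[:3,:3]=Ro.from_rotvec(s['tcp_rot']).as_matrix();T[:3,3]=s['tool_pos'];return T,s
def st():
    T,s=pose();print('t',s['time'],'mach',mach(s['tool_pos']).round(4),'yaw',np.arctan2(T[1,0],T[0,0]).round(3),'tilt',T[2,:2].round(3),'F',np.round(s['wrist_force'],1),'w',s['width'],s['grip_force'])
E
python3 - <<'E'
from h import *
st();T,s=pose();np.save('T1.npy',T)
im=vision.read_camera('wrist');cv2.imwrite('pics/w1.png',cv2.cvtColor(im,cv2.COLOR_RGB2BGR))
E
```

```text
t 2.4333 mach [-0.2342 -0.0141  0.308 ] yaw 1.666 tilt [0.003 0.001] F [-0.5 -0.4  0.3] w 0.0016355951321300475 0.0
```

View pics/w1.png

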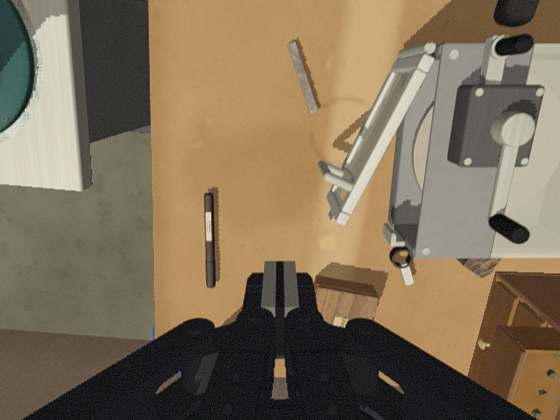

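Run:
```python
from h import *
T=np.load('T1.npy')
for n,(u,v,z) in dict(bk=(523,44,.163),hub=(516,128,.158),lk=(518,233,.188),pull=(325,168,.092),dooredge=(343,220,.1),hinge=(431,47,.1),h1=(459,84,.14),h2=(542,91,.14),h3=(531,166,.14),h4=(449,160,.14),deckFR=(393,255,.11),deckFL=(443,43,.11)).items():
    p=wray(u,v,z,T);print(n,p.round(4)[:2],mach(p).round(4)[:2])
```

```text
bk [0.5706 0.0423] [-0.0549  0.0977]
hub [ 0.5874 -0.018 ] [-0.0435  0.0361]
lk [ 0.5946 -0.0967] [-0.0434 -0.043 ]
pull [ 0.4484 -0.0793] [-0.1875 -0.0125]
dooredge [ 0.4736 -0.1311] [-0.167  -0.0664]
hinge [0.5272 0.0418] [-0.0981  0.1011]
h1 [0.5415 0.0114] [-0.0866  0.0695]
h2 [0.6115 0.0126] [-0.0168  0.0644]
h3 [ 0.6227 -0.0499] [-0.0112  0.0011]
h4 [ 0.549  -0.0516] [-0.0848  0.0061]
deckFR [ 0.53   -0.1617] [-0.1136 -0.1019]
deckFL [0.5331 0.0447] [-0.092   0.1034]
```

>>> jog_arm:
  turn:
    - [0, 0, 0]
    - [0, 0, 0]
    - [0, 0, 0]
    - [0, 0, 0]
    - [0, 0, 0]
    - [0, 0, 0]
    - [0, 0, 0]
    - [0, 0, 0]
    - [0, 0, 0]
    - [0, 0, 0]
    - [0, 0, 0]
    - [0, 0, 0]
    - [0, 0, 0]
    - [0, 0, 0]
    - [0, 0, 0]
    - [0, 0, 0]
  delta_pos:
    - [0, 0, 0.038]
    - [0, 0, 0.038]
    - [0, 0, 0.038]
    - [0, 0, 0.038]
    - [0, 0, 0.038]
    - [0, 0, 0.038]
    - [0, 0, 0.035]
    - [-0.002, 0.008, 0]
    - [-0.002, 0.008, 0]
    - [-0.003, 0.008, 0]
    - [-0.004, 0.008, 0]
    - [-0.004, 0.007, 0]
    - [-0.004, 0.007, 0]
    - [-0.003, 0.006, 0]
    - [-0.003, 0.006, 0]
    - [0, 0, 0]
  gripper: [0, 0, 0, 0, 0, 0, 0, 0, 0, 0, 0, 0, 0, 0, 0, 0]

```text
time: 3.82
tool_pos: [0.4631, -0.1111, 0.0462]
tcp_rot: [2.119, 2.316, 0.001]
wrist_force: [0.1, -0.1, 1.4]
width: 0.0
grip_force: 0.1
```

Run:
```python
from h import *
st();T,s=pose();np.save('T2.npy',T)
im=vision.read_camera('wrist');cv2.imwrite('pics/w2.png',cv2.cvtColor(im,cv2.COLOR_RGB2BGR))
```

```text
t 3.8167 mach [-0.1757 -0.0455  0.0462] yaw 1.66 tilt [-0.001  0.002] F [ 0.1 -0.1  1.4] w 0.0004604901215822407 0.10472903028130531
```

View pics/w2.png

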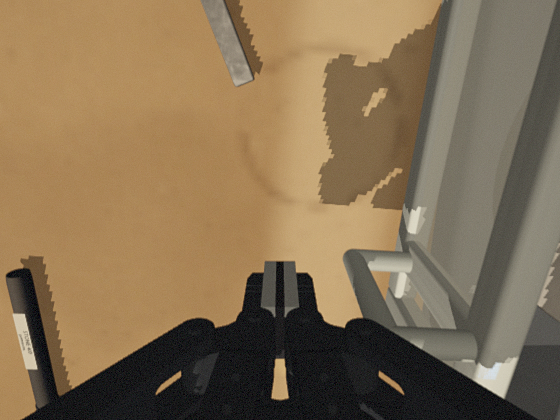

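The door has followed the push; the pull bar at (370,300) lies against the right finger and the door is only slightly open. I'll keep pushing gently.

>>> jog_arm:
  turn:
    - [0, 0, 0]
    - [0, 0, 0]
    - [0, 0, 0]
    - [0, 0, 0]
    - [0, 0, 0]
  delta_pos:
    - [0, 0.003, 0]
    - [0, 0.003, 0]
    - [0, 0.003, 0]
    - [0, 0.003, 0]
    - [0, 0, 0]
  gripper: [0, 0, 0, 0, 0]

```text
time: 4.28
tool_pos: [0.4724, -0.1091, 0.0447]
tcp_rot: [-2.12, -2.317, 0.001]
wrist_force: [-1.4, -0.8, -0.1]
width: 0.002
grip_force: 0.5
```

>>> jog_arm:
  turn:
    - [0, 0, 0]
    - [0, 0, 0]
    - [0, 0, 0]
  delta_pos:
    - [0, 0.003, 0]
    - [0, 0.003, 0]
    - [0, 0, 0]
  gripper: [0, 0, 0]

```text
time: 4.53
tool_pos: [0.4731, -0.1088, 0.0443]
tcp_rot: [-2.112, -2.312, 0.013]
wrist_force: [-19.1, -5.6, 15.3]
width: -0.003
grip_force: 10.7
```

>>> jog_arm:
  turn:
    - [0, 0, 0]
    - [0, 0, 0]
    - [0, 0, 0]
  delta_pos:
    - [0, 0.002, 0]
    - [0, 0.002, 0]
    - [0, 0, 0]
  gripper: [0, 0, 0]

```text
time: 4.78
tool_pos: [0.473, -0.1087, 0.0443]
tcp_rot: [-2.108, -2.308, 0.022]
wrist_force: [-33.1, -7.7, 28.4]
width: 0.001
grip_force: 17.9
```

The upward force suggests a knuckle is riding on the bar top. I'll back off, raise the tool and push with the fingertips only.

>>> jog_arm:
  turn:
    - [0, 0, 0]
    - [0, 0, 0]
    - [0, 0, 0]
    - [0, 0, 0]
    - [0, 0, 0]
    - [0, 0, 0]
  delta_pos:
    - [0, -0.01, 0]
    - [0, -0.01, 0]
    - [0, -0.005, 0]
    - [0, 0, -0.012]
    - [0, 0, -0.012]
    - [0, 0, 0]
  gripper: [0, 0, 0, 0, 0, 0]

```text
time: 5.28
tool_pos: [0.4601, -0.1109, 0.0712]
tcp_rot: [2.118, 2.315, 0.004]
wrist_force: [0.6, 0.3, -0.1]
width: -0.003
grip_force: 0.0
```

Run:
```python
from h import *
st();T,s=pose();np.save('T2.npy',T)
im=vision.read_camera('wrist');cv2.imwrite('pics/w3.png',cv2.cvtColor(im,cv2.COLOR_RGB2BGR))
```

```text
t 5.2833 mach [-0.1787 -0.045   0.0712] yaw 1.66 tilt [-0.001  0.004] F [ 0.6  0.3 -0.1] w -0.0031087351139319165 0.0
```

View pics/w3.png

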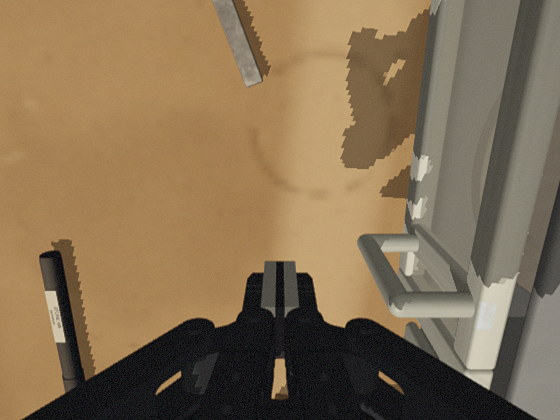

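Run:
```python
from h import *
T=np.load('T2.npy')
for n,(u,v,z) in dict(pulltop=(397,298,.09),pullbot=(370,242,.036),tip=(314,290,.09)).items():
    p=wray(u,v,z,T);print(n,mach(p).round(4))
```

```text
pulltop [-0.1313 -0.0443  0.09  ]
pullbot [-0.1291 -0.0444  0.036 ]
tip [-0.1651 -0.0405  0.09  ]
```

The pull is at machine (-0.131,-0.044), which is the shut position. The door stayed there after I backed off, so it looks latched. I'll lift and go above the bar knob, then check.

>>> jog_arm:
  turn:
    - [0, 0, 0]
    - [0, 0, 0]
    - [0, 0, 0]
    - [0, 0, 0]
    - [0, 0, 0]
    - [0, 0, 0]
    - [0, 0, 0]
    - [0, 0, 0]
    - [0, 0, 0]
    - [0, 0, 0]
    - [0, 0, 0]
  delta_pos:
    - [0, -0.01, -0.035]
    - [0, 0, -0.038]
    - [0, 0, -0.038]
    - [0, 0, -0.038]
    - [0, 0, -0.038]
    - [0.028, 0.028, 0]
    - [0.028, 0.028, 0]
    - [0.028, 0.027, 0]
    - [0.029, 0.027, 0]
    - [0.029, 0.027, 0]
    - [0, 0, 0]
  gripper: [0, 0, 0, 0, 0, 0.04, 0.04, 0.04, 0.04, 0.04, 0.04]

```text
time: 6.25
tool_pos: [0.5753, 0.0475, 0.2547]
tcp_rot: [-2.115, -2.322, -0.005]
wrist_force: [-0.6, 0.3, -0.5]
width: 0.47
grip_force: 0.0
```

Run:
```python
from h import *
st();T,s=pose();np.save('T3.npy',T)
im=cv2.cvtColor(vision.read_camera('wrist'),cv2.COLOR_RGB2BGR)
sc=cv2.cvtColor(vision.read_camera('scene'),cv2.COLOR_RGB2BGR)[185:325,240:400]
sc=cv2.resize(sc,(480,420),interpolation=cv2.INTER_CUBIC)
cv2.imwrite('pics/c4.png',np.hstack([im[:,240:],sc]))
```

```text
t 6.25 mach [-0.0497  0.1024  0.2547] yaw 1.664 tilt [0.003 0.001] F [-0.6  0.3 -0.5] w 0.47010693260890896 0.0
```

View pics/c4.png

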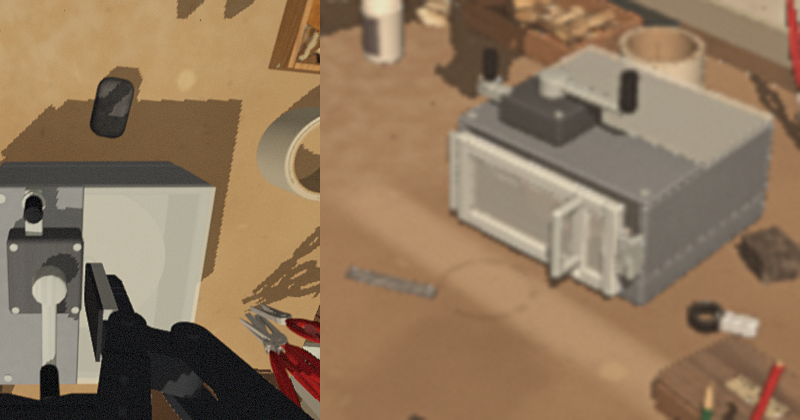

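Run:
```python
from h import *
T=np.load('T3.npy')
for n,(u,v,z) in dict(bk=(273,215,.163),hub=(289,290,.158),deckL=(320,187,.11)).items():
    p=wray(u,v,z,T);print(n,p.round(4),mach(p).round(4), (T[:3,:3].T@(p-T[:3,3])).round(4))
```

```text
bk [0.5711 0.0429 0.163 ] [-0.0543  0.0982  0.163 ] [-0.0045 -0.0047  0.0917]
hub [ 0.5889 -0.0192  0.158 ] [-0.0421  0.0348  0.158 ] [-0.068   0.0072  0.0965]
deckL [0.609  0.0519 0.11  ] [-0.0158  0.1037  0.11  ] [0.0007 0.0337 0.1448]
```

>>> jog_arm:
  turn:
    - [0, 0, 0]
    - [0, 0, 0]
    - [0, 0, 0]
    - [0, 0, 0]
    - [0, 0, 0]
    - [0, 0, 0]
    - [0, 0, 0]
    - [0, 0, 0]
    - [0, 0, 0]
    - [0, 0, 0]
  delta_pos:
    - [-0.0045, -0.005, 0]
    - [0, 0, 0.03]
    - [0, 0, 0.03]
    - [0, 0, 0.03]
    - [0, 0, 0.028]
    - [0, 0, 0]
    - [0, 0, 0]
    - [0, 0, 0]
    - [0, 0, 0]
    - [0, 0, 0]
  gripper: [0.04, 0.04, 0.04, 0.04, 0.04, 0.008, 0.008, 0.008, 0.008, 0.008]
  grip_force: 20

```text
time: 7.18
tool_pos: [0.572, 0.0362, 0.1387]
tcp_rot: [2.118, 2.31, 0.013]
wrist_force: [18.6, 1.6, -17.9]
width: 0.152
grip_force: 21.9
```

```bash
python3 -c "
from h import *
st()"
```

```text
t 7.1833 mach [-0.054   0.0914  0.1387] yaw 1.657 tilt [-0.     0.011] F [ 18.6   1.6 -17.9] w 0.1521972096541455 21.92052260041237
```

>>> jog_arm:
  turn:
    - [0, 0, 0]
    - [0, 0, 0]
    - [0, 0, 0]
  delta_pos:
    - [0, 0.002, 0.001]
    - [0, 0.001, 0.001]
    - [0, 0, 0]
  gripper: [0.008, 0.008, 0.008]

```text
time: 7.43
tool_pos: [0.5721, 0.0363, 0.1384]
tcp_rot: [2.12, 2.314, 0.005]
wrist_force: [4.8, 1.0, 0.4]
width: 0.152
grip_force: 23.2
```

>>> jog_arm:
  turn:
    - [0, 0, 0]
    - [0, 0, 0]
    - [0, 0, 0]
    - [0, 0, 0]
    - [0, 0, 0]
    - [0, 0, 0]
  delta_pos:
    - [0.003, 0, 0]
    - [0.003, 0, 0]
    - [0.003, 0, 0]
    - [0.003, 0, 0]
    - [0.003, 0, 0]
    - [0, 0, 0]
  gripper: [0.008, 0.008, 0.008, 0.008, 0.008, 0.008]

```text
time: 7.93
tool_pos: [0.5706, 0.052, 0.1384]
tcp_rot: [2.118, 2.315, 0.004]
wrist_force: [5.5, -1.8, 4.9]
width: 0.151
grip_force: 23.6
```

>>> jog_arm:
  turn:
    - [0, 0, 0]
    - [0, 0, 0]
    - [0, 0, 0]
    - [0, 0, 0]
  delta_pos:
    - [0.002, 0, 0]
    - [0.002, 0, 0]
    - [0.002, 0, 0]
    - [0, 0, 0]
  gripper: [0.008, 0.008, 0.008, 0.008]

```text
time: 8.27
tool_pos: [0.5701, 0.0581, 0.1384]
tcp_rot: [2.119, 2.316, 0.004]
wrist_force: [4.4, -1.0, 6.6]
width: 0.15
grip_force: 23.7
```

>>> jog_arm:
  turn:
    - [0, 0, 0]
    - [0, 0, 0]
    - [0, 0, 0]
  delta_pos:
    - [0.0015, 0, 0]
    - [0.0015, 0, 0]
    - [0, 0, 0]
  gripper: [0.008, 0.008, 0.008]

```text
time: 8.52
tool_pos: [0.57, 0.0588, 0.1384]
tcp_rot: [2.116, 2.314, -0.001]
wrist_force: [5.2, -8.9, 5.9]
width: 0.156
grip_force: 23.7
```

>>> jog_arm:
  turn:
    - [0, 0, 0]
    - [0, 0, 0]
  delta_pos:
    - [0.0015, 0, 0]
    - [0, 0, 0]
  gripper: [0.008, 0.008]

```text
time: 8.68
tool_pos: [0.57, 0.0589, 0.1384]
tcp_rot: [2.114, 2.313, -0.003]
wrist_force: [5.5, -12.5, 5.5]
width: 0.15
grip_force: 23.7
```

```bash
python3 -c "
from h import *
st()"
```

```text
t 8.6833 mach [-0.0539  0.1143  0.1384] yaw 1.661 tilt [-0.007  0.004] F [  5.5 -12.5   5.5] w 0.14964526171682924 23.725487887859344
```

>>> jog_arm:
  turn:
    - [0, 0, 0]
    - [0, 0, 0]
    - [0, 0, 0]
    - [0, 0, 0]
    - [0, 0, 0]
    - [0, 0, 0]
    - [0, 0, 0]
    - [0, 0, 0]
    - [0, 0, 0]
    - [0, 0, 0]
    - [0, 0, 0]
    - [0, 0, 0]
    - [0, 0, 0]
    - [0, 0, 0]
  delta_pos:
    - [-0.0025, 0, 0]
    - [0, 0, 0]
    - [0, 0, 0]
    - [0, 0, 0]
    - [0, 0, -0.03]
    - [0, 0, -0.04]
    - [0, 0, -0.04]
    - [-0.031, 0.002, 0]
    - [-0.031, 0.002, 0]
    - [-0.031, 0.002, 0]
    - [-0.031, 0.002, 0]
    - [-0.031, 0.002, 0]
    - [0, 0, 0]
    - [0, 0, 0]
  gripper: [0.008, 0.03, 0.03, 0.03, 0.035, 0.035, 0.035, 0.035, 0.035, 0.035, 0.035, 0.035, 0.035, 0.035]

```text
time: 9.85
tool_pos: [0.5911, -0.0939, 0.245]
tcp_rot: [-2.121, -2.313, 0.002]
wrist_force: [-1.1, 0.4, 0.4]
width: 0.408
grip_force: 0.0
```

Run:
```python
from h import *
st();T,s=pose();np.save('T4.npy',T)
im=cv2.cvtColor(vision.read_camera('wrist'),cv2.COLOR_RGB2BGR)
sc=cv2.cvtColor(vision.read_camera('scene'),cv2.COLOR_RGB2BGR)[185:325,240:400]
sc=cv2.resize(sc,(480,420),interpolation=cv2.INTER_CUBIC)
cv2.imwrite('pics/c5.png',np.hstack([im[:,120:440],sc]))
```

```text
t 9.85 mach [-0.0466 -0.0399  0.245 ] yaw 1.657 tilt [ 0.001 -0.003] F [-1.1  0.4  0.4] w 0.40757783389335317 0.0
```

View pics/c5.png

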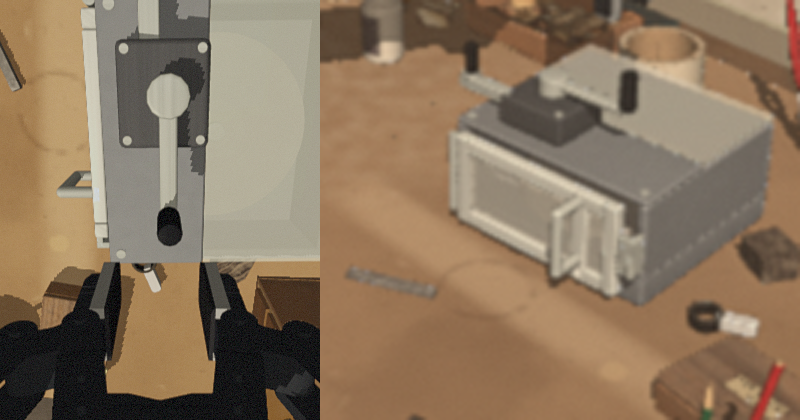

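Run:
```python
from h import *
T=np.load('T4.npy')
for n,(u,v,z) in dict(lk=(289,235,.188),hub=(288,97,.158)).items():
    p=wray(u,v,z,T);print(n,mach(p).round(4), (T[:3,:3].T@(p-T[:3,3])).round(4))
```

```text
lk [-0.0412 -0.0444  0.188 ] [-0.0046  0.0056  0.057 ]
hub [-0.0416  0.0351  0.158 ] [0.0749 0.0051 0.0871]
```

>>> jog_arm:
  turn:
    - [0, 0, 0]
    - [0, 0, 0]
    - [0, 0, 0]
    - [0, 0, 0]
    - [0, 0, 0]
    - [0, 0, 0]
    - [0, 0, 0]
  delta_pos:
    - [-0.0045, 0.0055, 0]
    - [0, 0, 0.027]
    - [0, 0, 0.027]
    - [0, 0, 0.026]
    - [0, 0, 0]
    - [0, 0, 0]
    - [0, 0, 0]
  gripper: [0.035, 0.035, 0.035, 0.035, 0.02, 0.02, 0.02]

```text
time: 10.53
tool_pos: [0.5989, -0.0965, 0.1676]
tcp_rot: [2.118, 2.318, 0.001]
wrist_force: [0.4, 0.5, 0.2]
width: 0.236
grip_force: 0.0
```

>>> jog_arm:
  turn:
    - [0, 0, -0.08]
    - [0, 0, -0.08]
    - [0, 0, -0.08]
    - [0, 0, -0.08]
  delta_pos:
    - [0.0003, 0.0064, 0]
    - [0.0003, 0.0064, 0]
    - [0.0003, 0.0064, 0]
    - [0.0003, 0.0064, 0]
  gripper: [0.02, 0.02, 0.02, 0.02]

```text
time: 10.87
tool_pos: [0.6239, -0.0905, 0.1689]
tcp_rot: [1.717, 2.628, 0.001]
wrist_force: [-0.9, -0.4, -0.1]
width: 0.234
grip_force: 0.8
```

Moving freely past the block point; continue to the stop.

>>> jog_arm:
  turn:
    - [0, 0, -0.08]
    - [0, 0, -0.08]
    - [0, 0, -0.08]
    - [0, 0, -0.08]
    - [0, 0, -0.08]
    - [0, 0, -0.08]
    - [0, 0, -0.08]
    - [0, 0, -0.08]
    - [0, 0, -0.08]
    - [0, 0, -0.08]
    - [0, 0, 0]
  delta_pos:
    - [0.0003, 0.0064, 0]
    - [0.0003, 0.0064, 0]
    - [0.0003, 0.0064, 0]
    - [0.0003, 0.0064, 0]
    - [0.0003, 0.0064, 0]
    - [0.0003, 0.0064, 0]
    - [0.0003, 0.0064, 0]
    - [0.0003, 0.0064, 0]
    - [0.0003, 0.0064, 0]
    - [0.0003, 0.0064, 0]
    - [0, 0, 0]
  gripper: [0.02, 0.02, 0.02, 0.02, 0.02, 0.02, 0.02, 0.02, 0.02, 0.02, 0.02]

```text
time: 11.78
tool_pos: [0.6672, -0.0443, 0.1691]
tcp_rot: [0.56, 3.087, 0.001]
wrist_force: [0.2, 0.1, -0.7]
width: 0.234
grip_force: 0.0
```

>>> jog_arm:
  turn:
    - [0, 0, -0.05]
    - [0, 0, -0.05]
    - [0, 0, 0]
  delta_pos:
    - [0.0003, 0.004, 0]
    - [0.0003, 0.004, 0]
    - [0, 0, 0]
  gripper: [0.02, 0.02, 0.02]

```text
time: 12.03
tool_pos: [0.6692, -0.0374, 0.1689]
tcp_rot: [0.41, 3.11, -0.0]
wrist_force: [0.1, 0.4, 0.0]
width: 0.235
grip_force: 0.0
```

Run:
```python
from h import *
st();T,s=pose();d=mach(s['tool_pos'])[:2]-[-.042,.0355];print(d,np.hypot(*d),np.arctan2(d[0],-d[1]))
```

```text
t 12.0333 mach [0.0362 0.0094 0.1689] yaw 2.879 tilt [-0.004  0.001] F [0.1 0.4 0. ] w 0.23476567829509487 0.0
[ 0.07817457 -0.02612404] 0.08242408250498806 1.2482878946380938
```

>>> jog_arm:
  turn:
    - [0, 0, -0.03]
    - [0, 0, -0.03]
    - [0, 0, 0]
    - [0, 0, 0]
  delta_pos:
    - [0.0003, 0.003, 0]
    - [0.0003, 0.003, 0]
    - [0, 0.001, 0]
    - [0, 0, 0]
  gripper: [0.02, 0.02, 0.02, 0.02]

```text
time: 12.37
tool_pos: [0.6694, -0.0337, 0.1683]
tcp_rot: [0.32, 3.122, -0.008]
wrist_force: [-1.7, -7.4, 2.1]
width: 0.234
grip_force: 4.1
```

Force builds, so the lever is at the far stop. I'll relax, open and lift clear.

>>> jog_arm:
  turn:
    - [0, 0, 0]
    - [0, 0, 0]
    - [0, 0, 0]
    - [0, 0, 0]
    - [0, 0, 0]
    - [0, 0, 0]
    - [0, 0, 0]
  delta_pos:
    - [0, -0.003, 0]
    - [0, 0, 0]
    - [0, 0, 0]
    - [0, 0, -0.03]
    - [0, 0, -0.04]
    - [0, 0, -0.04]
    - [0, 0, 0]
  gripper: [0.02, 0.035, 0.035, 0.035, 0.035, 0.035, 0.035]

```text
time: 12.95
tool_pos: [0.6728, -0.0333, 0.2876]
tcp_rot: [0.316, 3.109, 0.001]
wrist_force: [2.1, -0.0, 2.1]
width: 0.412
grip_force: 0.0
```

Run:
```python
from h import *
st()
im=cv2.cvtColor(vision.read_camera('wrist'),cv2.COLOR_RGB2BGR)
sc=cv2.cvtColor(vision.read_camera('scene'),cv2.COLOR_RGB2BGR)[185:325,240:400]
sc=cv2.resize(sc,(480,420),interpolation=cv2.INTER_CUBIC)
cv2.imwrite('pics/c6.png',np.hstack([im[:,120:440],sc]))
```

```text
t 12.95 mach [0.0401 0.0131 0.2876] yaw 2.939 tilt [-0.016  0.003] F [ 2.1 -0.   2.1] w 0.4119886264468471 0.0
```

View pics/c6.png

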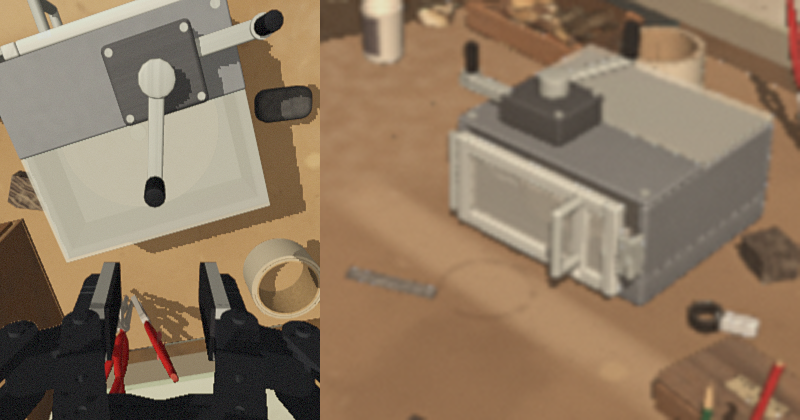

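The pictures show the lever swung over with its knob at (155,190), the bar out with its knob at (268,22), the door shut, and the gripper clear.

```bash
python3 -c "
from workcell import ticket
print(ticket.finish_job())"
```

```text
the job is handed in; nothing more can be done
None
```

The job is handed in, with no verdict returned: the door looks shut and latched in the last picture, the lock bar was drawn to its stop with about 12 N, the run lever stands at its far stop, and the gripper is clear.

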